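# Close up the microscope-slide case

### The arm

A 6-joint arm with a two-finger parallel gripper is mounted at the origin on the work surface. World frame = base frame: x ahead of the robot, y to its left, z up, the work surface at z = 0. Lengths are in m, angles in rad, forces in N, time in s.
With the tool pointing down it reaches from about 0.375 to 0.9 m from the base axis. Payload 3.1 kg.
Tool frame: the origin (TCP) lies at the very end of the fingers, on their centre line; the grasp point (between the pads) lies 19 mm behind it; z points along the fingers, y is the direction in which the jaws open and shut (so a half turn about z gives the same grasp; the last joint's range is limited). The gripper opens to 87 mm and grips with 3 to 60 N. Pads are 19 mm wide; open, the fingers measure 117 mm over their backs; the gripper's body (75 mm by 190 mm) begins 51 mm behind the grasp point.
Start: joints at [-1.403, 0.527, 1.433, -0, 1.181, -0.178], TCP at [0.212, -0.588, 0.223] pointing down, gripper open.
Joint ranges: [-3.08, 3.08], [-0.75, 2.2], [0.22, 2.44], [-1.43, 4.57], [0, 2.65], [-2.85, 2.85]. Speed limits (rad/s): [2.79, 2.79, 3.14, 3.14, 3.14, 3.14].

### API

Orientations are given as a unit quaternion [x, y, z, w].
In Python, from rig import robot, optics gives the robot as it stands.
- The arm moves only by the shell command python3 -m inch 'ROWS' [FORCE]. ROWS is JSON, a list of rows, each an object of numbers: "ax", "ay", "az": the turn, a rotation vector about the tool's x, y, z in rad; "dx", "dy", "dz": the shift along the tool's x, y, z in mm; "gripper": the opening in per cent of the stroke, from 0 (shut) to 100 (fully open). In form: [{"ax": .., "ay": .., "az": .., "dx": .., "dy": .., "dz": .., "gripper": ..}, ...]. A call has 1 to 8 rows; each row shifts and turns the commanded pose from where the row before left it, along the tool's axes as they then stand; what a row does not reach is not made up. A row lasts 1/10 s, in which the tool goes at most 50 mm and 8.59 degrees, less where a joint would pass 70% of its speed; a pose out of reach is approached as far as the arm can. A call with a gripper value outside its range is refused whole. The fingers move at their own pace and stop on an object; FORCE is the grip in N (left out, the last holds). Time passes only in rows, so rows that do not move let the fingers close. It gives the time, the measured TCP pose, the force and the opening at its end, in the units of the state.
- robot.get_obs(): the state, without advancing time (a new reading comes with each control period).
- optics.camera(name): name is "scene" or "top" or "wrist"; returns a dict with "img" (420x560x3 uint8, red, green, blue), "depth" (420x560 float32, m along the optical axis (not along the pixel's ray), 0 where there is no reading), "camera_matrix" (3x3 intrinsics, pixels), "position" and "attitude" of the camera in the world. Camera axes: x right, y up, looking along -z (the intrinsics and any distortion apply to the point x, -y, -z); pixel columns grow to the right and rows downward; lengths in m; the calibration is good to about 2 mm. A picture is of the moment at which its call begins.
- robot.hand_in(): hands the job in, once; it reports no verdict.
The state is a dict: "time": time; "q": joint angles; "joint_velocities": joint speeds; "joint_torque": joint torques, N m; "position": TCP position; "tool_rot": TCP orientation; "ft_force": force on the tool from outside, world axes, zero at the start; "moment": the same for the moment, N m; "grip_width": finger opening in m.
Only numpy, scipy, OpenCV 4.12 (cv2) and the standard library are available. Lean on these libraries where they do the work, as an engineer would, in place of code of your own. Each camera call takes 0.05 s, during which the arm holds its last target.

### The job

Close up the slide case: first push the upright metal flap over so that it lies flat on the slides, then swing the cover over and press it fully shut. Only push, gently, with the fingertips or the outside of the fingers: pinch and lift nothing, do not slam the cover, and leave the case and the things around it where they stand.

Things in the scene. Friction and masses are not known exactly. Their poses are not given: they have to be found in the camera images.
- case: Open grey plastic slide case standing loose on the bench (about 2 kg): tray 160 mm along its x, 190 mm along its y, 45 mm high, walls 5 mm, filled with glass slides up to 31 mm. Origin: centre of its underside; z up. The flap is hinged just inside the -x wall, the cover along the -y wall. The case stands with its -x wall towards the robot, turned up to 0.75 rad either way.
- flap (a joint): Hinge angle (rad) of the aluminium retaining flap: 0 = flat over the slides, 1.57 = upright, stop at 1.75. Starts upright, 1.35 to 1.7. It folds towards case +x. The hinge has light friction: the flap stays where it is left, and about 1 N at its free edge moves it.
- flap_hinge (a point): Middle of the flap's hinge line, which runs along case y: 68 mm from the case origin towards case -x, 42 mm above the bench. The flap is 90 mm wide (along the hinge) and 110 mm from hinge to free edge, 4 mm thick, with a lip 3 mm higher along the free edge; folded flat, its top lies 46 mm above the bench (lip 49 mm). Axes turn with the flap.
- flap_edge (a point): Middle of the flap's free edge, on the face that ends underneath, 110 mm from the hinge. Upright, the outer face (the one to push) looks to case -x. Axes turn with the flap.
- cover (a joint): Hinge angle (rad) of the cover: 0 = fully shut, 1.57 = standing upright, stop at 2.0. Starts open past upright, 1.6 to 1.95, leaning away to case -y. It swings shut towards case +y. Stiff friction hinge: the cover stays at any angle, and about 2 to 3 N at its free edge moves it; it does not fall shut by itself.
- cover_hinge (a point): Middle of the cover's hinge line, which runs along case x: 95 mm from the case origin towards case -y, 45 mm above the bench. Cover: shallow grey plastic shell, 160 mm along the hinge, 190 mm from hinge to free edge; its outer face lies 16 mm beyond the hinge plane (shut: top 61 mm above the bench). Axes turn with the cover.
- cover_edge (a point): Middle of the cover's free edge on its outer face, 190 mm from the hinge; about 235 mm above the bench when upright. Upright, the outer face (the one to push) looks to case -y. The flap folded flat fits under the shut cover. Axes turn with the cover.
- reagent_mid (a point): Bystander: white plastic bottle, 48 mm diameter, 95 mm high, loose, upright; the point is half-way up its axis.
- jar_mid (a point): Bystander: amber glass jar with black cap, 54 mm diameter, 65 mm high, loose, upright; the point is half-way up its axis.
- stamp_mid (a point): Bystander: dark wooden hand stamp, 40 mm diameter foot, 72 mm high, loose, upright; the point is half-way up its axis.

How it is judged:
On the way, in this order (a step that is already met when the one before it is completed fails the run):
1. the flap lies flat while the cover still stands open (value of joint flap below 0.08 rad and value of joint cover above 1 rad), for 0.2 s.
2. the cover is fully shut over the flat flap (value of joint cover below 0.05 rad and value of joint flap below 0.08 rad), for 0.2 s.
At the end, for the whole second after the job is handed in: The flap lies flat (joint under 0.08 rad) and the cover is shut over it (joint under 0.05 rad); the case stands level and still within 30 mm of where it was, and each bystander within 30 mm of where it was (all of step 2 and distance of each of case, reagent_mid, jar_mid, stamp_mid from where it was at the start of the episode below 0.03 m and linear speed of case below 0.02 m/s and angle between case's own z axis and vertical below 0.05 rad); the robot touches nothing.
It fails at once if the cover is brought down (below 0.9 rad) while the flap is still up (above 0.3 rad) (value of joint cover below 0.9 rad and value of joint flap above 0.3 rad).
It fails at once if the cover is slammed (closing faster than 4 rad/s) (velocity of joint cover below -4 rad/s).
It fails at once if the case is pushed hard (more than 80 N from the fingers) (contact force between the fingers and case above 80 N).
It fails at once if the case is lifted, tipped or shoved (15 mm up, 0.12 rad, 40 mm) (height (world z) of case above 0.015 m or angle between case's own z axis and vertical above 0.12 rad or distance of case from where it was at the start of the episode above 0.04 m).
It fails at once if a bystander is knocked, carried or lifted (moved over 30 mm) (distance of any of reagent_mid, jar_mid, stamp_mid from where it was at the start of the episode above 0.03 m).
It also fails if it takes over 58 s, if anything falls off the work surface, if the arm or the gripper's body presses on something with over 40 N, if the wrist force passes 120 N, or if a joint passes its speed limit or range.

## Working session

There is one attempt and no reset: what is moved stays moved. The work goes in short steps, Python scripts to look and compute and a shell command to move; the robot and the scene stay as the last step left them, time stands still between calls to the robot, and variables do not carry over. Pictures are saved under pics/ and viewed, and the job is handed in when it is done.

```bash
ls; mkdir -p pics; cat > h.py <<'E'
import numpy as np, cv2
from rig import robot, optics
from scipy.spatial.transform import Rotation as R
def shot(name,fn):
    c=optics.camera(name); cv2.imwrite('pics/'+fn+'.png',cv2.cvtColor(c['img'],cv2.COLOR_RGB2BGR)); np.savez('pics/'+fn+'.npz',**{k:np.asarray(v) for k,v in c.items()}); return c
def load(fn): return dict(np.load('pics/'+fn+'.npz'))
def att(c):
    a=np.asarray(c['attitude']); return a if a.shape==(3,3) else R.from_quat(a).as_matrix()
def cloud(c):
    K=c['camera_matrix'];d=c['depth'];v,u=np.mgrid[:d.shape[0],:d.shape[1]]
    P=np.stack([(u-K[0,2])/K[0,0]*d,-(v-K[1,2])/K[1,1]*d,-d],-1)
    W=P@att(c).T+c['position']; W[d==0]=np.nan; return W
E
python3 - <<'E'
from h import *
o=robot.get_obs(); print(o)
for n in('scene','top'):
    c=shot(n,n+'0'); print(n,c['camera_matrix'].tolist(),c['position'],c['attitude'], [k for k in c])
E
```

```text
pics
{'time': 0.0, 'q': array([-1.40248779e+00,  5.28477993e-01,  1.43393720e+00, -2.42715798e-06,
        1.18139372e+00, -1.78483518e-01]), 'joint_velocities': array([-1.45222045e-03,  6.94407328e-04,  1.43510220e-03,  7.47688548e-05,
       -1.44498153e-03, -1.04510145e-03]), 'joint_torque': array([-1.80937710e-03, -4.40044141e+01, -1.76592010e+01,  6.31151162e-02,
        5.82949421e-02, -1.53820201e-04]), 'position': array([ 0.21233518, -0.58702476,  0.22155328]), 'tool_rot': array([ 9.85003852e-01,  1.72528789e-01,  4.51537567e-06, -1.10812104e-03]), 'ft_force': array([ 0.98205028, -0.03642966,  0.26411025]), 'moment': array([ 0.00732087,  0.0174131 , -0.0243788 ]), 'grip_width': 0.08700236028762426}
scene [[458.3214999802653, 0.0, 275.0652012677275], [0.0, 458.3214999802653, 212.0895986344282], [0.0, 0.0, 1.0]] [ 0.9529993  -0.10135685  0.766436  ] [0.24876467 0.13012351 0.46565091 0.83925755] ['img', 'depth', 'camera_matrix', 'position', 'attitude']
top [[464.60276831260495, 0.0, 274.6149301159447], [0.0, 464.60276831260495, 209.21089587959762], [0.0, 0.0, 1.0]] [0.47726616 0.11778046 0.85497718] [ 0.0370284  -0.02556751 -0.6977839   0.71489358] ['img', 'depth', 'camera_matrix', 'position', 'attitude']
```

View pics/scene0.png

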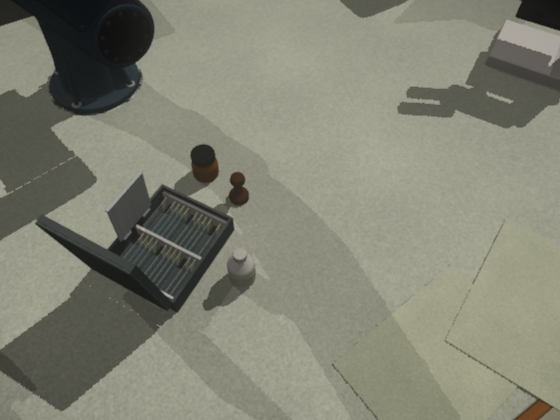

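View pics/top0.png

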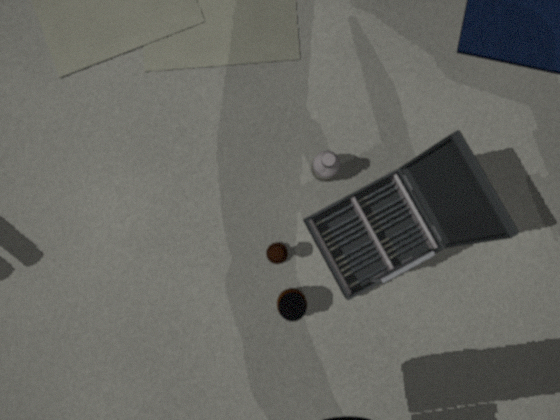

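```bash
python3 - <<'E'
from h import *
for n in('top0','scene0'):
    c=load(n);W=cloud(c)
    np.save('pics/W%s.npy'%n,W)
    print(n,'floor z',np.nanmedian(W[...,2]))
    img=c['img'];
c=load('top0');W=cloud(c)
print(np.isnan(W[...,2]).mean())
for u,v in [(307,219),(348,297),(437,249),(398,176),(459,133),(516,235),(445,246),(330,160),(325,172),(277,253),(291,304),(410,265),(385,279),(433,253)]:
    print((u,v),W[v,u].round(3))
crop=c['img'][110:320,260:540][...,::-1]; cv2.imwrite('pics/crop0.png',cv2.resize(crop,None,fx=2.8,fy=2.8,interpolation=cv2.INTER_CUBIC))
z=W[...,2];m=np.clip(z/0.25,0,1);m=np.nan_to_num(m)
cv2.imwrite('pics/z0.png',cv2.resize(cv2.applyColorMap((m*255).astype(np.uint8),cv2.COLORMAP_JET)[110:320,260:540],None,fx=2.8,fy=2.8,interpolation=cv2.INTER_NEAREST))
E
```

```text
top0 floor z -8.427005558830913e-05
scene0 floor z 0.00013772700314529374
0.004077380952380952
(307, 219) [0.533 0.075 0.045]
(348, 297) [0.401 0.002 0.046]
(437, 249) [ 0.487 -0.151  0.044]
(398, 176) [ 0.615 -0.086  0.033]
(459, 133) [ 0.643 -0.12   0.231]
(516, 235) [ 0.516 -0.309 -0.   ]
(445, 246) [ 0.492 -0.163  0.05 ]
(330, 160) [0.629 0.041 0.094]
(325, 172) [0.614 0.047 0.064]
(277, 253) [0.473 0.126 0.072]
(291, 304) [0.389 0.1   0.066]
(410, 265) [ 0.461 -0.075  0.152]
(385, 279) [ 0.439 -0.037  0.153]
(433, 253) [ 0.479 -0.109  0.153]
```

View pics/crop0.png

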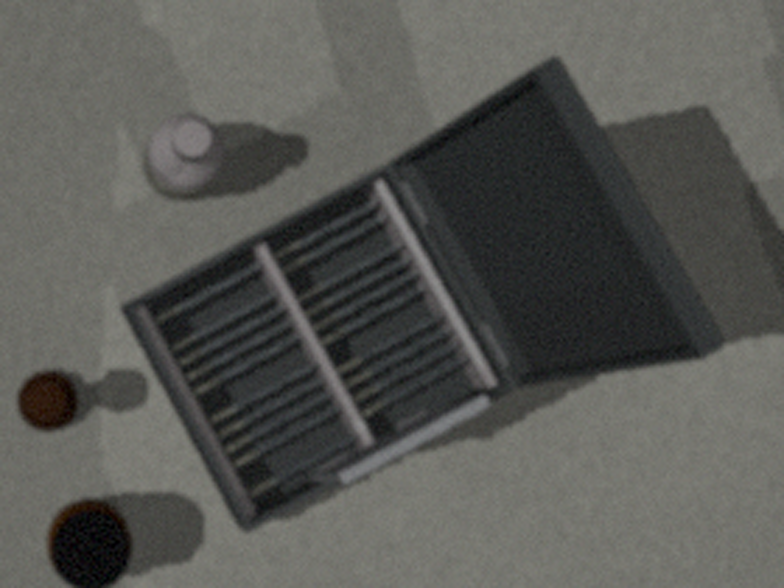

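View pics/z0.png

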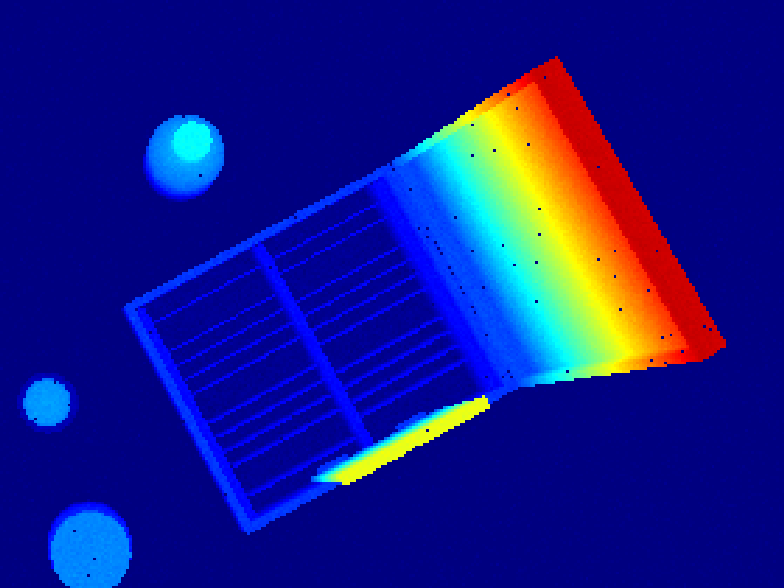

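```bash
python3 - <<'E'
from h import *
c=load('top0');W=cloud(c)
z=W[...,2]
m=(z>0.041)&(z<0.049);m[:, :300]=0;m[:110]=0
# region near case
P=W[m];P=P[(np.abs(P[:,0]-.5)<.16)&(P[:,1]<.09)&(P[:,1]>-.2)]
# +y wall outer & +x wall outer & -x wall: fit by brute force: points in +y wall band
from scipy.optimize import minimize
def loc(p,P): 
    c_,s_=np.cos(p[2]),np.sin(p[2]);d=P[:,:2]-p[:2];return np.c_[c_*d[:,0]+s_*d[:,1],-s_*d[:,0]+c_*d[:,1]]
def cost(p):
    l=loc(p,P);dx=np.abs(np.abs(l[:,0])-77.5e-3);dy=np.abs(l[:,1]-92.5e-3);d=np.minimum(dx,dy)
    d=np.maximum(d-2.5e-3,0)
    out=np.maximum(np.abs(l[:,0])-.08,0)+np.maximum(l[:,1]-.095,0)
    return np.minimum(d,.01).mean()+out.mean()*3
best=min((minimize(cost,[x0,y0,.505],method='Nelder-Mead',options=dict(xatol=1e-5,fatol=1e-8,initial_simplex=np.array([[x0,y0,.505],[x0+.01,y0,.5],[x0,y0+.01,.52],[x0,y0,.45]]))) for x0 in(.5,.51,.52) for y0 in(-.05,-.04,-.03)),key=lambda r:r.fun)
print(best.x,best.fun)
p=best.x
l=loc(p,W.reshape(-1,3));zz=z.ravel()
ok=~np.isnan(zz)&(zz>.055)&(np.abs(l[:,0])<.13)&(np.abs(l[:,1])<.17)
L=np.c_[l,zz]
# flap points
f=ok&(np.abs(l[:,1])<.05)&(l[:,0]<-.03)&(zz>.07)
F=L[f]; print('flap y',F[:,1].min(),F[:,1].max(),'x range',np.percentile(F[:,0],[1,50,99]),'zmax',F[:,2].max())
top=F[F[:,2]>F[:,2].max()-.006];print('flap top x',top[:,0].min(),top[:,0].max())
a=np.polyfit(F[:,0],F[:,2],1)
cv=ok&(l[:,1]<-.09);C=L[cv];print('cover x',np.percentile(C[:,0],[1,99]),'zmax',C[:,2].max(),'y at top',np.percentile(C[C[:,2]>C[:,2].max()-.01,1],[0,50,100]))
inn=C[(np.abs(C[:,0])<.06)&(C[:,2]>.08)&(C[:,2]<.2)];k=np.polyfit(inn[:,2],inn[:,1],1);print('cover inner dy/dz',k,'angle',np.pi/2-np.arctan(k[0]))
for nm,(u,v) in dict(r=(330,160),s=(277,253),j=(291,304)).items(): print(nm,W[v,u],loc(p,W[v,u][None]))
np.save('case.npy',p)
# scene check
W2=cloud(load('scene0')).reshape(-1,3);l2=loc(p,W2)
f=(np.abs(l2[:,1])<.04)&(np.abs(l2[:,0]+.07)<.05)&(W2[:,2]>.06)&(W2[:,2]<.16)
F=np.c_[l2[f],W2[f,2]];k=np.polyfit(F[:,2],F[:,0],1);print('scene flap inner x vs z',k,len(F), 'x at z=.15',np.polyval(k,.15))
E
```

```text
[ 0.51203668 -0.04041621  0.51653126] 0.008793882545610036
flap y -0.044640903590658004 0.04527794132179748 x range [-0.0662377  -0.0625184  -0.05916329] zmax 0.15471375755396155
flap top x -0.06622897635537198 -0.058949293126256325
cover x [-0.07943559  0.07744259] zmax 0.23518786826396865 y at top [-0.13666192 -0.12660029 -0.11895225]
cover inner dy/dz [-0.13472655 -0.10019534] angle 1.7047164942525175
r [0.62871158 0.04122859 0.09389919] [[0.14177486 0.01337134]]
s [0.47298116 0.12551691 0.07165142] [[0.04798863 0.1635733 ]]
j [0.38861627 0.10007797 0.06638871] [[-0.03793325  0.18311822]]
scene flap inner x vs z [ 0.06835697 -0.06962242] 1293 x at z=.15 -0.05936887445830283
```

The top view shows the case turned about 0.517 rad, with its centre at (0.512, -0.040). The flap stands at about 1.5 rad with its lip at z = 0.155. The cover stands at about 1.70 rad with its edge at z = 0.235. The bystanders are all on the +x and +y sides of the case. I'll shut the fingers, line the tool up with the case axes, and go to the robot side of the flap.

```bash
cat >> h.py <<'E'
def st():
    p=np.load('case.npy');o=robot.get_obs();t=o['position'];d=t[:2]-p[:2];c_,s_=np.cos(p[2]),np.sin(p[2])
    r=R.from_quat(o['tool_rot']).as_matrix();f=o['ft_force']
    print('t %.2f local mm'%o['time'],np.round([1e3*(c_*d[0]+s_*d[1]),1e3*(-s_*d[0]+c_*d[1]),1e3*t[2]],1),'yaw-case %.3f'%(np.arctan2(r[1,0],r[0,0])-p[2]),'zt',r[:,2].round(3),'F local',np.round([c_*f[0]+s_*f[1],-s_*f[0]+c_*f[1],f[2]],1),'grip %.3f'%o['grip_width'])
E
python3 -m inch '[{"az":-0.085,"gripper":0},{"az":-0.085,"gripper":0},{"dx":38,"dy":-31,"gripper":0},{"dx":38,"dy":-31,"gripper":0},{"dx":38,"dy":-31,"gripper":0},{"dx":38,"dy":-31,"gripper":0},{"dx":38,"dy":-31,"gripper":0},{"dx":38,"dy":-31,"gripper":0}]' 20; python3 -c "
from h import *
st()"
```

```text
t 0.10 local mm [-530.6 -327.4  221.7] yaw-case -0.170 zt [-0.     0.002 -1.   ] F local [ 0.1  0.2 -0.5] grip 0.087invalid input
```

```bash
python3 -m inch '[{"ax":0,"ay":0,"az":-0.085,"dx":0,"dy":0,"dz":0,"gripper":0},{"ax":0,"ay":0,"az":-0.085,"dx":0,"dy":0,"dz":0,"gripper":0}]' 20; python3 -c "
from h import *
st()"
```

```text
time: 0.3
position: [0.2124, -0.5873, 0.2219]
tool_rot: [0.966, 0.257, 0.0, -0.001]
ft_force: [-0.5, 0.3, 0.0]
grip_width: 0.0778
t 0.30 local mm [-530.7 -327.6  221.9] yaw-case 0.004 zt [-0.     0.001 -1.   ] F local [-0.3  0.5  0. ] grip 0.078
```

```bash
python3 -m inch '[{"ax":0,"ay":0,"az":0,"dx":38,"dy":-31,"dz":0,"gripper":0},{"ax":0,"ay":0,"az":0,"dx":38,"dy":-31,"dz":0,"gripper":0},{"ax":0,"ay":0,"az":0,"dx":38,"dy":-31,"dz":0,"gripper":0},{"ax":0,"ay":0,"az":0,"dx":38,"dy":-31,"dz":0,"gripper":0},{"ax":0,"ay":0,"az":0,"dx":38,"dy":-31,"dz":0,"gripper":0},{"ax":0,"ay":0,"az":0,"dx":38,"dy":-31,"dz":0,"gripper":0},{"ax":0,"ay":0,"az":0,"dx":38,"dy":-31,"dz":0,"gripper":0},{"ax":0,"ay":0,"az":0,"dx":38,"dy":-31,"dz":0,"gripper":0}]'; python3 -c "
from h import *
st()"
```

```text
time: 1.1
position: [0.3544, -0.22, 0.2224]
tool_rot: [0.967, 0.255, 0.0, -0.0]
ft_force: [1.4, -0.4, -0.9]
grip_width: 0.0147
t 1.10 local mm [-225.8  -78.3  222.4] yaw-case -0.001 zt [ 0.  0. -1.] F local [ 1.  -1.1 -0.9] grip 0.015
```

```bash
python3 -m inch '[{"ax":0,"ay":0,"az":0,"dx":37,"dy":-31,"dz":0,"gripper":0},{"ax":0,"ay":0,"az":0,"dx":37,"dy":-31,"dz":0,"gripper":0},{"ax":0,"ay":0,"az":0,"dx":36,"dy":-31,"dz":0,"gripper":0},{"ax":0,"ay":0,"az":0,"dx":0,"dy":0,"dz":40,"gripper":0},{"ax":0,"ay":0,"az":0,"dx":0,"dy":0,"dz":40,"gripper":0},{"ax":0,"ay":0,"az":0,"dx":0,"dy":0,"dz":30,"gripper":0},{"ax":0,"ay":0,"az":0,"dx":0,"dy":0,"dz":0,"gripper":0}]'; python3 - <<'E'
from h import *
st(); shot('scene','s1'); shot('top','t1')
E
```

```text
time: 1.8
position: [0.4013, -0.0852, 0.1097]
tool_rot: [0.967, 0.256, -0.003, -0.003]
ft_force: [0.1, -0.3, -0.4]
grip_width: 0.001
t 1.80 local mm [-118.4   15.8  109.7] yaw-case 0.001 zt [-0.008  0.004 -1.   ] F local [-0.1 -0.3 -0.4] grip 0.001
```

View pics/s1.png

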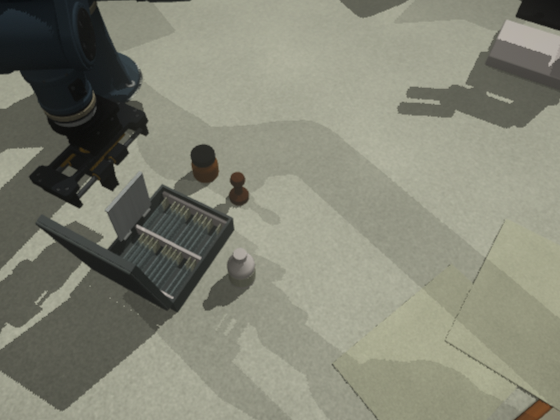

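```bash
python3 -m inch '[{"ax":0,"ay":0,"az":0,"dx":20,"dy":-10,"dz":0,"gripper":0},{"ax":0,"ay":0,"az":0,"dx":16,"dy":0,"dz":0,"gripper":0},{"ax":0,"ay":0,"az":0,"dx":8,"dy":0,"dz":0,"gripper":0},{"ax":0,"ay":0,"az":0,"dx":8,"dy":0,"dz":0,"gripper":0},{"ax":0,"ay":0,"az":0,"dx":8,"dy":0,"dz":1,"gripper":0},{"ax":0,"ay":0,"az":0,"dx":0,"dy":0,"dz":0,"gripper":0}]'; python3 - <<'E'
from h import *
st(); shot('scene','s2')
E
```

```text
time: 2.5
position: [0.4523, -0.0485, 0.112]
tool_rot: [0.967, 0.256, 0.001, 0.001]
ft_force: [-0.1, 0.1, 0.3]
grip_width: 0.0007
t 2.50 local mm [-55.9  22.5 112. ] yaw-case 0.000 zt [ 0.002 -0.001 -1.   ] F local [-0.1  0.1  0.3] grip 0.001
```

View pics/s2.png

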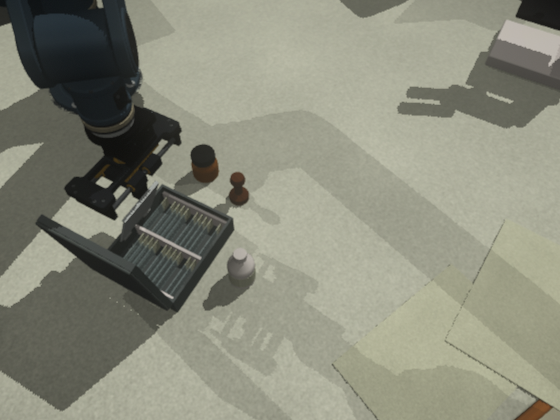

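```bash
python3 - <<'E'
from h import *
i=cv2.imread('pics/s2.png')[140:320,30:260];cv2.imwrite('pics/s2c.png',cv2.resize(i,None,fx=3.2,fy=3.2,interpolation=cv2.INTER_CUBIC))
E
```

```text
(no output)
```

View pics/s2c.png

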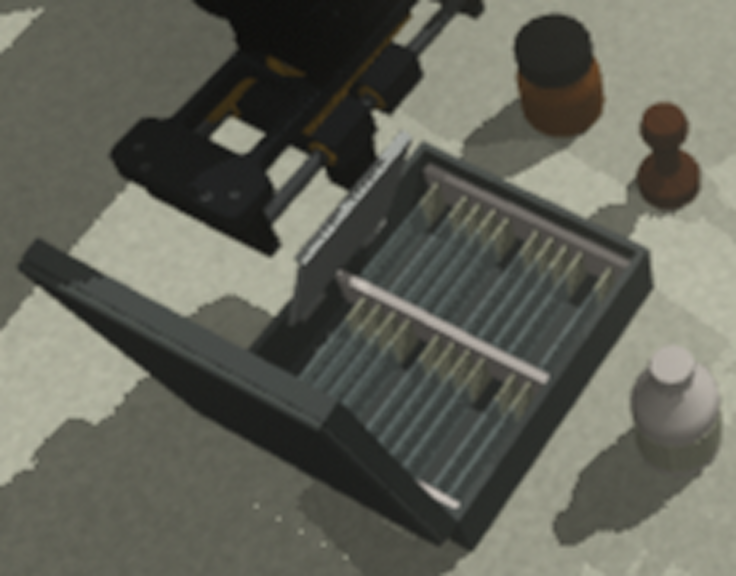

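The flap is leaning forward, with its edge at about (350,200) in the crop and the finger behind it. I'll follow the arc down.

```bash
python3 -m inch '[{"ax":0,"ay":0,"az":0,"dx":10,"dy":0,"dz":6,"gripper":0},{"ax":0,"ay":0,"az":0,"dx":9,"dy":0,"dz":7,"gripper":0},{"ax":0,"ay":0,"az":0,"dx":8,"dy":0,"dz":7,"gripper":0},{"ax":0,"ay":0,"az":0,"dx":7,"dy":0,"dz":7,"gripper":0},{"ax":0,"ay":0,"az":0,"dx":5,"dy":0,"dz":9,"gripper":0},{"ax":0,"ay":0,"az":0,"dx":5,"dy":0,"dz":9,"gripper":0},{"ax":0,"ay":0,"az":0,"dx":2,"dy":0,"dz":10,"gripper":0},{"ax":0,"ay":0,"az":0,"dx":0,"dy":0,"dz":6,"gripper":0}]';  python3 -m inch '[{"ax":0,"ay":0,"az":0,"dx":0,"dy":0,"dz":2,"gripper":0},{"ax":0,"ay":0,"az":0,"dx":0,"dy":0,"dz":2,"gripper":0}]'; python3 - <<'E'
from h import *
st(); shot('scene','s3')
i=cv2.imread('pics/s3.png')[140:320,30:260];cv2.imwrite('pics/s3c.png',cv2.resize(i,None,fx=3.2,fy=3.2,interpolation=cv2.INTER_CUBIC))
E
```

```text
time: 3.35
position: [0.4912, -0.0255, 0.0494]
tool_rot: [0.967, 0.256, -0.0, -0.0]
ft_force: [0.4, 0.1, 0.5]
grip_width: 0.0003
time: 3.55
position: [0.4907, -0.0256, 0.0463]
tool_rot: [0.967, 0.255, -0.0, -0.0]
ft_force: [-1.0, 1.0, 9.8]
grip_width: 0.0005
t 3.55 local mm [-11.3  23.4  46.3] yaw-case -0.000 zt [-0.001  0.    -1.   ] F local [-0.4  1.4  9.8] grip 0.001
```

View pics/s3c.png

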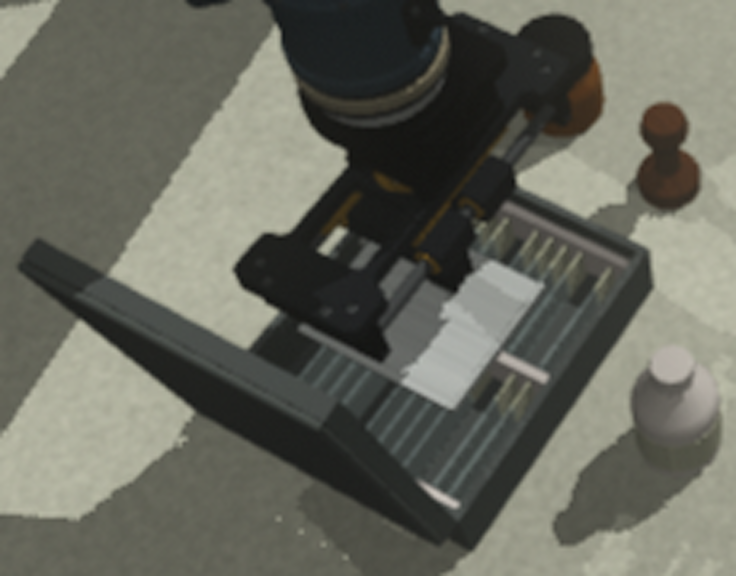

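```bash
python3 -m inch '[{"ax":0,"ay":0,"az":0,"dx":0,"dy":0,"dz":1,"gripper":0},{"ax":0,"ay":0,"az":0,"dx":0,"dy":0,"dz":0,"gripper":0},{"ax":0,"ay":0,"az":0,"dx":0,"dy":0,"dz":-20,"gripper":0},{"ax":0,"ay":0,"az":0,"dx":0,"dy":0,"dz":-45,"gripper":0},{"ax":0,"ay":0,"az":0,"dx":0,"dy":0,"dz":-48,"gripper":0},{"ax":0,"ay":0,"az":0,"dx":0,"dy":0,"dz":-48,"gripper":0},{"ax":0,"ay":0,"az":0,"dx":0,"dy":0,"dz":-48,"gripper":0},{"ax":0,"ay":0,"az":0,"dx":0,"dy":0,"dz":-48,"gripper":0}]';  python3 -m inch '[{"ax":0,"ay":0,"az":0,"dx":4,"dy":43,"dz":0,"gripper":0},{"ax":0,"ay":0,"az":0,"dx":4,"dy":43,"dz":0,"gripper":0},{"ax":0,"ay":0,"az":0,"dx":3,"dy":43,"dz":0,"gripper":0},{"ax":0,"ay":0,"az":0,"dx":0,"dy":43,"dz":0,"gripper":0},{"ax":0,"ay":0,"az":0,"dx":0,"dy":43,"dz":0,"gripper":0},{"ax":0,"ay":0,"az":0,"dx":0,"dy":0,"dz":0,"gripper":0}]'; python3 - <<'E'
from h import *
st(); shot('scene','s4'); c=shot('top','t4')
i=cv2.imread('pics/s4.png')[140:320,30:260];cv2.imwrite('pics/s4c.png',cv2.resize(i,None,fx=3.2,fy=3.2,interpolation=cv2.INTER_CUBIC))
p=np.load('case.npy');c_,s_=np.cos(p[2]),np.sin(p[2])
for n in('s4','t4'):
    W=cloud(load(n)).reshape(-1,3);d=W[:,:2]-p[:2];l=np.c_[c_*d[:,0]+s_*d[:,1],-s_*d[:,0]+c_*d[:,1],W[:,2]]
    for a in(-.05,-.02,.01,.03):
        m=(abs(l[:,0]-a)<.008)&(abs(l[:,1])<.04)&(l[:,2]<.1);print(n,a,m.sum(),np.median(l[m,2]) if m.any() else '')
E
```

```text
time: 4.4
position: [0.4903, -0.0256, 0.3048]
tool_rot: [0.967, 0.255, 0.0, 0.0]
ft_force: [0.8, -0.3, -0.3]
grip_width: 0.0004
time: 5.0
position: [0.6088, -0.2127, 0.3017]
tool_rot: [0.967, 0.253, 0.001, 0.002]
ft_force: [-0.5, 0.6, -0.9]
grip_width: 0.0006
t 5.00 local mm [  -1.  -197.5  301.7] yaw-case -0.004 zt [ 0.002 -0.003 -1.   ] F local [-0.1  0.8 -0.9] grip 0.001
s4 -0.05 333 0.04569957887429443
s4 -0.02 350 0.04564370708999688
s4 0.01 353 0.045625452400650524
s4 0.03 506 0.04507428896077076
t4 -0.05 428 0.045628415067972605
t4 -0.02 424 0.045593848922410085
t4 0.01 427 0.045634740280519615
t4 0.03 421 0.04560883106041769
```

View pics/s4.png

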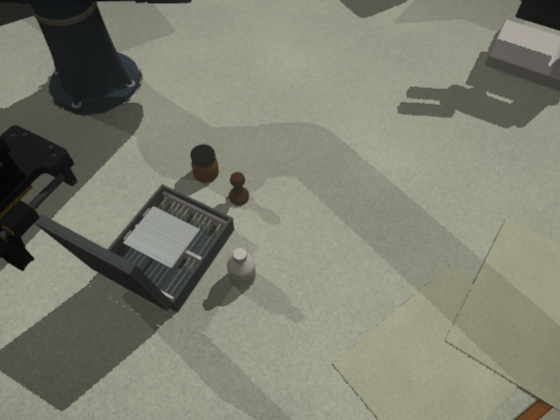

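View pics/t4.png

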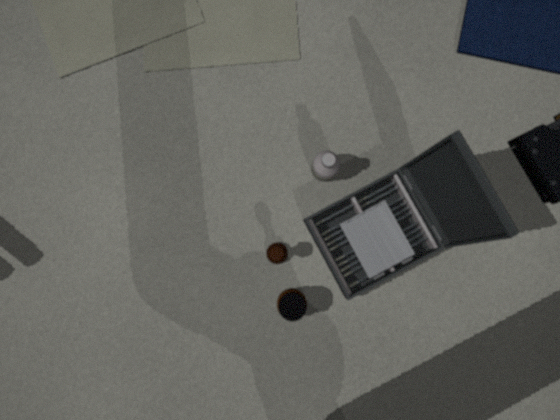

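The flap lies flat: its top reads 45.6 mm in both cameras along its whole length, and the case hasn't moved. Next I'll lower the fingers behind the cover and make contact.

```bash
python3 -m inch '[{"ax":0,"ay":0,"az":0,"dx":0,"dy":0,"dz":40,"gripper":0},{"ax":0,"ay":0,"az":0,"dx":0,"dy":0,"dz":40,"gripper":0},{"ax":0,"ay":0,"az":0,"dx":0,"dy":0,"dz":25,"gripper":0},{"ax":0,"ay":0,"az":0,"dx":0,"dy":-20,"dz":0,"gripper":0},{"ax":0,"ay":0,"az":0,"dx":0,"dy":-12,"dz":0,"gripper":0},{"ax":0,"ay":0,"az":0,"dx":0,"dy":-10,"dz":0,"gripper":0},{"ax":0,"ay":0,"az":0,"dx":0,"dy":-10,"dz":0,"gripper":0},{"ax":0,"ay":0,"az":0,"dx":0,"dy":-10,"dz":0,"gripper":0}]'; python3 - <<'E'
from h import *
st(); shot('scene','s5')
E
```

```text
time: 5.9
position: [0.5775, -0.1536, 0.1995]
tool_rot: [0.967, 0.256, 0.002, 0.002]
ft_force: [1.3, -2.1, 2.7]
grip_width: 0.0004
t 5.90 local mm [   1.  -130.7  199.5] yaw-case 0.001 zt [ 0.005 -0.003 -1.   ] F local [ 0.1 -2.4  2.7] grip 0.000
```

View pics/s5.png

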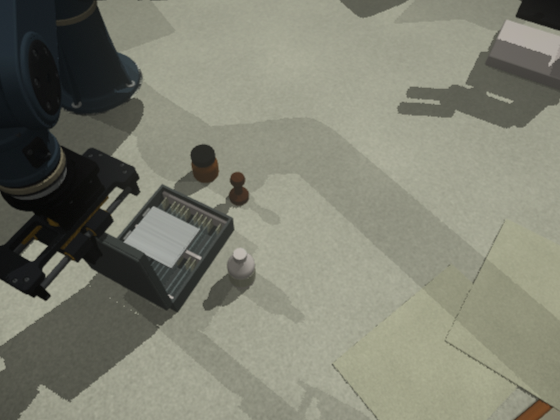

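```bash
python3 -m inch '[{"ax":0,"ay":0,"az":0,"dx":0,"dy":-12,"dz":0,"gripper":0},{"ax":0,"ay":0,"az":0,"dx":0,"dy":-12,"dz":0,"gripper":0},{"ax":0,"ay":0,"az":0,"dx":0,"dy":-12,"dz":0,"gripper":0},{"ax":0,"ay":0,"az":0,"dx":0,"dy":-12,"dz":2,"gripper":0},{"ax":0,"ay":0,"az":0,"dx":0,"dy":-12,"dz":3,"gripper":0},{"ax":0,"ay":0,"az":0,"dx":0,"dy":-11,"dz":4,"gripper":0},{"ax":0,"ay":0,"az":0,"dx":0,"dy":-11,"dz":4,"gripper":0},{"ax":0,"ay":0,"az":0,"dx":0,"dy":-10,"dz":4,"gripper":0}]'; python3 - <<'E'
from h import *
st(); shot('scene','s6');shot('top','t6')
E
```

```text
time: 6.75
position: [0.53, -0.0724, 0.1798]
tool_rot: [0.967, 0.256, -0.0, -0.0]
ft_force: [0.4, -1.7, -0.1]
grip_width: 0.0003
t 6.75 local mm [-1.000e-01 -3.670e+01  1.798e+02] yaw-case 0.001 zt [-0.001  0.    -1.   ] F local [-0.5 -1.7 -0.1] grip 0.000
```

View pics/s6.png

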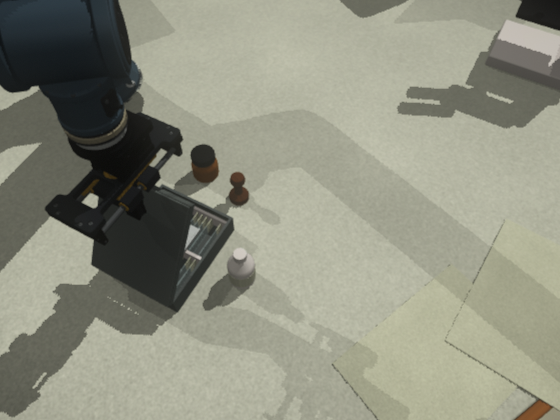

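View pics/t6.png

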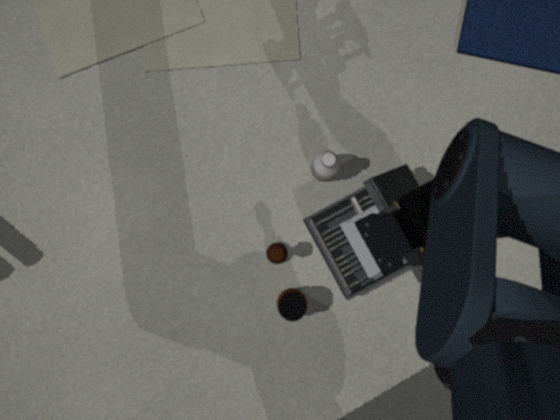

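The cover is at about 1 rad, the flap is still flat and the case hasn't moved. I'll keep following the arc.

```bash
python3 -m inch '[{"ax":0,"ay":0,"az":0,"dx":0,"dy":-12,"dz":7,"gripper":0},{"ax":0,"ay":0,"az":0,"dx":0,"dy":-12,"dz":8,"gripper":0},{"ax":0,"ay":0,"az":0,"dx":0,"dy":-11,"dz":8,"gripper":0},{"ax":0,"ay":0,"az":0,"dx":0,"dy":-10,"dz":11,"gripper":0},{"ax":0,"ay":0,"az":0,"dx":0,"dy":-10,"dz":12,"gripper":0},{"ax":0,"ay":0,"az":0,"dx":0,"dy":-9,"dz":13,"gripper":0},{"ax":0,"ay":0,"az":0,"dx":0,"dy":-6,"dz":13,"gripper":0},{"ax":0,"ay":0,"az":0,"dx":0,"dy":-6,"dz":13,"gripper":0}]'; python3 -c "
from h import *
st();shot('scene','s7')"
```

```text
time: 7.65
position: [0.492, -0.006, 0.0945]
tool_rot: [0.967, 0.256, -0.001, -0.001]
ft_force: [0.5, -1.0, 0.7]
grip_width: 0.0004
t 7.65 local mm [-0.4 39.8 94.5] yaw-case 0.001 zt [-0.002  0.001 -1.   ] F local [-0.  -1.1  0.7] grip 0.000
```

View pics/s7.png

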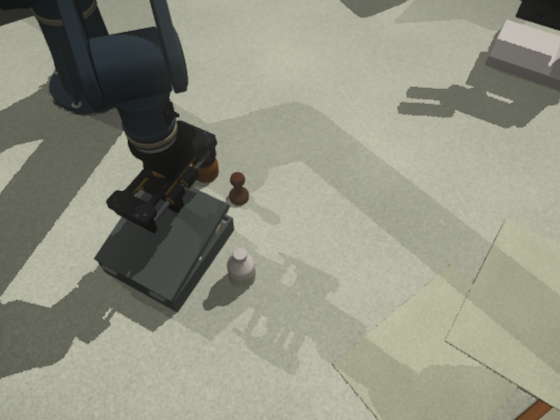

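```bash
python3 -m inch '[{"ax":0,"ay":0,"az":0,"dx":0,"dy":-3,"dz":8,"gripper":0},{"ax":0,"ay":0,"az":0,"dx":0,"dy":-2,"dz":8,"gripper":0},{"ax":0,"ay":0,"az":0,"dx":0,"dy":0,"dz":8,"gripper":0},{"ax":0,"ay":0,"az":0,"dx":0,"dy":0,"dz":5,"gripper":0},{"ax":0,"ay":0,"az":0,"dx":0,"dy":0,"dz":2,"gripper":0},{"ax":0,"ay":0,"az":0,"dx":0,"dy":0,"dz":1,"gripper":0},{"ax":0,"ay":0,"az":0,"dx":0,"dy":0,"dz":0,"gripper":0}]'; python3 -c "
from h import *
st()"
```

```text
time: 8.4
position: [0.4911, -0.0031, 0.0636]
tool_rot: [0.967, 0.255, 0.0, 0.0]
ft_force: [0.5, -0.5, -0.7]
grip_width: 0.0002
t 8.40 local mm [ 0.2 42.8 63.6] yaw-case 0.000 zt [ 0. -0. -1.] F local [ 0.2 -0.7 -0.7] grip 0.000
```

```bash
python3 -m inch '[{"ax":0,"ay":0,"az":0,"dx":0,"dy":0,"dz":1,"gripper":0},{"ax":0,"ay":0,"az":0,"dx":0,"dy":0,"dz":1,"gripper":0},{"ax":0,"ay":0,"az":0,"dx":0,"dy":0,"dz":1,"gripper":0},{"ax":0,"ay":0,"az":0,"dx":0,"dy":0,"dz":1,"gripper":0},{"ax":0,"ay":0,"az":0,"dx":0,"dy":0,"dz":1,"gripper":0},{"ax":0,"ay":0,"az":0,"dx":0,"dy":0,"dz":0,"gripper":0}]'; python3 -c "
from h import *
st()"
```

```text
time: 9.0
position: [0.4912, -0.0029, 0.0611]
tool_rot: [0.967, 0.256, 0.001, 0.001]
ft_force: [-3.9, 1.5, 22.8]
grip_width: 0.0006
t 9.00 local mm [ 0.4 42.9 61.1] yaw-case 0.001 zt [ 0.002 -0.001 -1.   ] F local [-2.6  3.2 22.8] grip 0.001
```

The tip reads z = 61.1 mm with 23 N of reaction, which is the shut height. I'll hold briefly, back off and check.

```bash
python3 -m inch '[{"ax":0,"ay":0,"az":0,"dx":0,"dy":0,"dz":0,"gripper":0},{"ax":0,"ay":0,"az":0,"dx":0,"dy":0,"dz":0,"gripper":0},{"ax":0,"ay":0,"az":0,"dx":0,"dy":0,"dz":-10,"gripper":0},{"ax":0,"ay":0,"az":0,"dx":0,"dy":0,"dz":-40,"gripper":0},{"ax":0,"ay":0,"az":0,"dx":0,"dy":0,"dz":-48,"gripper":0},{"ax":0,"ay":0,"az":0,"dx":0,"dy":0,"dz":-48,"gripper":0},{"ax":0,"ay":0,"az":0,"dx":0,"dy":0,"dz":-48,"gripper":0}]'; python3 -m inch '[{"ax":0,"ay":0,"az":0,"dx":-20,"dy":45,"dz":0,"gripper":0},{"ax":0,"ay":0,"az":0,"dx":-20,"dy":45,"dz":0,"gripper":0},{"ax":0,"ay":0,"az":0,"dx":-20,"dy":45,"dz":0,"gripper":0},{"ax":0,"ay":0,"az":0,"dx":-20,"dy":45,"dz":0,"gripper":0},{"ax":0,"ay":0,"az":0,"dx":-20,"dy":45,"dz":0,"gripper":0},{"ax":0,"ay":0,"az":0,"dx":0,"dy":45,"dz":0,"gripper":0},{"ax":0,"ay":0,"az":0,"dx":0,"dy":0,"dz":0,"gripper":0}]'; python3 - <<'E'
from h import *
st(); shot('scene','s8'); c=shot('top','t8')
p=np.load('case.npy');c_,s_=np.cos(p[2]),np.sin(p[2])
for n in('s8','t8'):
    W=cloud(load(n)).reshape(-1,3);d=W[:,:2]-p[:2];l=np.c_[c_*d[:,0]+s_*d[:,1],-s_*d[:,0]+c_*d[:,1],W[:,2]]
    for a in(-.08,-.04,.0,.04,.08):
        m=(abs(l[:,1]-a)<.008)&(abs(l[:,0])<.06)&(l[:,2]<.15);print(n,a,m.sum(),np.median(l[m,2]) if m.any() else '')
    m=(l[:,2]>.054)&(l[:,2]<.1)&(abs(l[:,0])<.1)&(abs(l[:,1])<.12);print('extent',[np.percentile(l[m,i],[.5,99.5]).round(4).tolist() for i in(0,1)])
a=load('top0');W0=cloud(a);W1=cloud(c)
for u,v in((330,160),(277,253),(291,304)): print(W0[v,u].round(3),W1[v,u].round(3))
E
```

```text
time: 9.7
position: [0.4903, -0.0028, 0.2545]
tool_rot: [0.967, 0.256, -0.0, 0.0]
ft_force: [0.9, 0.3, -0.2]
grip_width: 0.0004
time: 10.4
position: [0.5393, -0.2934, 0.2523]
tool_rot: [0.967, 0.253, 0.001, 0.003]
ft_force: [0.9, 0.2, 0.5]
grip_width: 0.0009
t 10.40 local mm [-101.2 -233.5  252.3] yaw-case -0.005 zt [ 0.004 -0.004 -1.   ] F local [ 0.9 -0.2  0.5] grip 0.001
s8 -0.08 611 0.06073661799709651
s8 -0.04 569 0.06086517987667428
s8 0.0 529 0.06072988315657579
s8 0.04 499 0.060668318151955614
s8 0.08 462 0.060506378176292896
extent [[-0.0781, 0.0804], [-0.0976, 0.0903]]
t8 -0.08 656 0.06064662916697233
t8 -0.04 662 0.06060414164222461
t8 0.0 664 0.06064550728072893
t8 0.04 661 0.06064765539464456
t8 0.08 665 0.06064643712071416
extent [[-0.0799, 0.0782], [-0.0936, 0.0943]]
[0.629 0.041 0.094] [0.629 0.041 0.094]
[0.473 0.126 0.072] [0.473 0.126 0.073]
[0.389 0.1   0.066] [0.388 0.1   0.065]
```

View pics/t8.png

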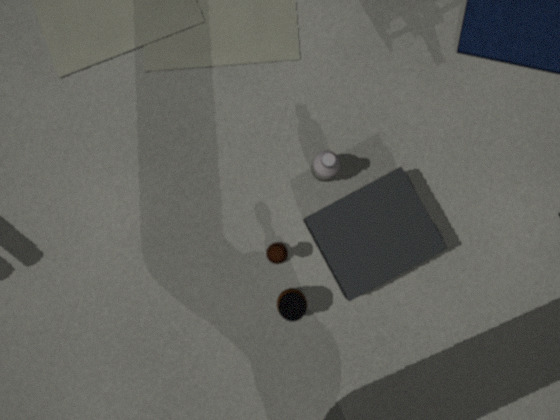

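View pics/s8.png

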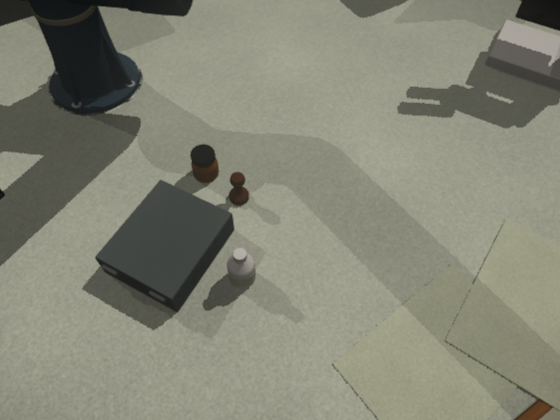

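The cover top reads a level 60.5–60.9 mm along its whole length in both cameras. The case outline and the bystanders haven't moved, and the arm is clear.

```bash
python3 -c "
from h import *
robot.hand_in();st()"
```

```text
the job is handed in; nothing more can be done
the job is handed in; nothing more can be done
```

The slide case is closed and I've handed the job in. No verdict was reported. With the fingers shut, I pushed the flap over flat, then swung the cover over from behind and pressed it shut; the highest force I read was about 23 N.

- **Flap:** before I closed the cover, its top measured 45–46 mm in both cameras at all four points checked along it, against 46 mm for flat. It is now hidden under the cover, so I couldn't measure it again.
- **Cover:** its top measured 60.5–60.9 mm along its whole length in both cameras, against 61 mm for fully shut.
- **Case and bystanders:** the case outline matches its starting pose to about 2 mm in the top view, and up to about 5 mm in the scene view. The three bystanders are within about 1 mm of where they stood.
- **Robot:** the arm was well clear with no contact force, and the clock was at about 10.5 s of the 58 s allowed.

Two small things went differently than expected. The first move command was refused because every row needs all its keys, so nothing moved. A state reading I tried after the hand-in was also refused, so there is no check from after that point.

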